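# Hold the towel peg open over the care card

### The arm

A 6-joint arm with a two-finger parallel gripper is mounted at the origin on the work surface. World frame = base frame: x ahead of the robot, y to its left, z up, the work surface at z = 0. Lengths are in m, angles in degrees, forces in N, time in s.
With the tool pointing down it reaches from about 0.375 to 0.925 m from the base axis. Payload 5.7 kg.
Tool frame: the origin (TCP) lies at the centre of the arm's flange, where the gripper is bolted on; the fingertips stand 182 mm ahead of it and the grasp point (between the pads) lies 163 mm ahead of it (bot.grasp_offset is the distance from the TCP to the grasp point, in m); z points along the fingers, y is the line along which they close (so a half turn about z gives the same grasp; the last joint's range is limited). The gripper opens to 88 mm and grips with 3 to 60 N. Pads are 20 mm wide; open, the fingers measure 115 mm over their backs; the gripper's body (75 mm by 178 mm) begins 61 mm behind the grasp point.
Start: joints at [-71.052, 20.558, 86.54, -0, 72.909, -6.595], TCP at [0.259, -0.541, 0.405] pointing down, gripper open.
Joint ranges: [-170.27, 170.27], [-57.76, 135], [12.27, 136.19], [-55.21, 235.2], [11.17, 155.16], [-170.74, 170.74]. Speed limits (degrees/s): [136.94, 136.94, 180, 180, 180, 180].

### API

Orientations are given as [roll, pitch, yaw] about the fixed x, y, z axes, in that order (R = Rz(yaw) Ry(pitch) Rx(roll)).
In Python, from station import bot, imaging gives the robot as it stands.
- The arm moves only by the tool drive_tool, never from a script. Its argument "steps" is a list that holds one entry, the list of rows, each a list of 7 numbers: the turn, a rotation vector about the tool's x, y, z in units of 5 degrees (1.0 is 5 degrees), then the shift along the tool's x, y, z in cm, then the opening, from 0 (shut) to 1 (fully open). A call has 1 to 5 rows; each row shifts and turns the commanded pose from where the row before left it, along the tool's axes as they then stand; what a row does not reach is not made up. A row lasts 1/12 s, in which the tool goes at most 41.7 mm and 7.16 degrees, less where a joint would pass 70% of its speed; a pose out of reach is approached as far as the arm can. A call is refused whole if a number of a shift passes 4.17 or a number of a turn 1, either way. A call with a gripper value outside its range is refused whole. The fingers move at their own pace and stop on an object; "newtons" is the grip in N (left out, the last holds). Time passes only in rows, so rows that do not move let the fingers close. It gives the time, the measured TCP pose, the force, the opening and the grip force at its end, in the units of the state.
- bot.get_state(): the state, without advancing time (a new reading comes with each control period).
- imaging.get_image(name): name is "side" or "top"; returns (picture, depth): 480x640x3 uint8, red, green, blue; 480x640 float32, m along the optical axis (not along the pixel's ray), 0 where there is no reading.
- imaging.camera_params(name): a dict with "fx", "fy", "cx", "cy" (pixels), "T" (4x4, takes a point from camera to world coordinates). Camera axes: x right, y down, z forward; pixel columns grow to the right and rows downward; lengths in m; the calibration is good to about 2 mm. A picture is of the moment at which its call begins. camera_params takes no time and is no camera call.
- bot.job_done(): hands the job in; it is judged then, once.
The state is a dict: "time_s": time; "joint_positions": joint angles; "dq": joint speeds; "tau": joint torques, N m; "position": TCP position; "tool_rot": TCP orientation; "contact_force": force on the tool from outside, world axes, zero at the start; "wrist_torque": the same for the moment, N m; "grip_width": opening from 0.0 (shut) to 1.0 (fully open); "grip_force": force on a finger pad.
Only numpy, scipy, OpenCV 4.12 (cv2) and the standard library are available. Lean on these libraries where they do the work, as an engineer would, in place of code of your own. Each camera call takes 0.05 s, during which the arm holds its last target. There are 200 camera calls.

### The job

Swing the card stand's arm round until it lies straight over the stand's long foot, so that the stand will not tip. Then squeeze the big towel peg open, lift it off the rim of the peg basket and bring it down upright over the middle of the care card's top edge, with about two centimetres of card between the gaping jaws and neither jaw touching it, ready for me to slip a note in beside the card; finish right there, still squeezing the peg wide open. Do not nip or knock the card or its stand with the peg, and leave everything else on the worktop where it stands.

Things in the scene. Friction and masses are not known exactly. Their poses are not given: they have to be found in the camera images.
- stand: the care-card stand with its swing arm and card, fixed: a brushed steel disc 110 mm across with one long foot, a flat bar 30 mm wide and 9 high that reaches to 195 mm from the disc's centre. Origin: on the pivot axis at the worktop; its x axis points along the foot, z up. The stand may be turned and stand left or right
- card_arm (a joint): angle (rad) of the stand's swing arm about the upright pivot axis: 0 = straight over the foot, grows anticlockwise seen from above; starts well to the positive side, range -1.5 to 1.5; stays where it is left by friction (0.1 N m, about 0.5 N at the finger post). The arm is an aluminium channel 16 mm wide, 200 long from the pivot axis, from 28 to 44 mm above the worktop
- finger_post (a point): a point on the axis of the black upright finger post near the arm's free end, 190 mm from the pivot axis, 73 mm above the worktop. The post is 16 mm in diameter, its top 88 mm above the worktop, it rises from 32 mm (the arm's end strip, top face); it is for swinging the arm. x axis: along the arm, outward
- card_top (a point): middle of the top edge of the stiff white care card (black wash symbols) that stands fast in the arm. Card: 115 mm long, 3 thick, its top edge 140 mm above the worktop, ends 22 and 137 mm from the pivot axis. Axes: x along the edge, outward from the pivot; y square to the card's faces; z up
- basket: white peg basket, fixed, open on top: 130 (its x) x 180 (its y) x 85 mm high, walls 4 mm. Origin: centre of its underside. Small pegs, 70 mm long, lie in it and sit on its other rims, up to 60 mm above the rim; the big towel peg sits on its wall at -x (the one nearest the robot)
- towel_peg: the big wooden towel peg (spring clip), 112 mm long, 18 mm wide, 48 g, clipped upright on the basket rim, jaws down, biting the rim to 18 mm depth. Origin: on its spring pin; z along the peg towards its handle ends (up), y = the line along which handles close and jaws open (square to the basket wall), x along the pin
- peg_grip (a point): point midway between the two handle ends, 55 mm above the pin. The ends are rounded, 18 mm wide along x, 48 mm apart over their outsides at the start and 21 mm when squeezed to the stop; squeezing them along the peg's y opens the jaws. Needs 7 N at the start and 12 N at the stop on each end; squeezing harder, up to 40 N, does no harm
- peg_mouth (a point): point midway between the tips of the jaws, 52 mm below the pin. Jaw lips 18 mm wide along x, 6 mm thick; faces 4 mm apart on the rim, 28 mm apart when squeezed to the stop; free depth between the jaws up to the pin 46 mm
- peg_half_a (a joint): opening angle (rad) of one half of the peg: 0 on the rim (jaw faces parallel, 4 mm apart), -0.04 closed empty, 0.24 squeezed to the stop; each jaw tip moves 50 mm x angle
- peg_half_b (a joint): the same for the other half; the two open alike
- detergent: bystander: white detergent bottle, 84 mm wide, 200 tall; leave it alone; origin at the underside
- softener: bystander: clear softener bottle, 72 mm wide, 190 tall; leave it alone; origin at the underside
- spray: bystander: trigger spray bottle, 68 mm wide, 174 tall; leave it alone; origin at the underside
- soap_dish: bystander: white dish 75 x 115 mm with a bar of soap, 28 tall; leave it alone; origin at the underside
- dosing_cup: bystander: clear open cup, 68 mm wide, 55 tall; leave it alone; origin at the underside
- jar: bystander: glass jar, 72 mm wide, 95 tall; leave it alone; origin at the underside
- brush: bystander: wooden scrubbing brush, 130 x 48 x 38 mm; leave it alone; origin at the underside
There are look-alikes about, which are no part of the job. Leave any blue, red or turquoise look-alike of the towel_peg alone.

How it is judged (in metres and radians):
On the way, in this order (a step that is already met when the one before it is completed fails the run):
1. the arm lies straight over the foot (within 5 degrees), at rest (value of joint card_arm between -0.09 and 0.09 rad and velocity of joint card_arm between -0.05 and 0.05 rad/s), for 0.3 s.
2. the towel peg is squeezed open between the fingers and lifted clear of the basket rim (value of joint each of peg_half_a, peg_half_b above 0.15 rad and contact force between the fingers and towel_peg above 2 N and z of peg_mouth in the frame of basket above 0.095 m), for 0.2 s.
At the end, for the whole second after the job is handed in: fingers squeeze the peg open (halves over 0.15 rad), tips 10-45 mm below the card's top edge, within 25 mm of its middle and 11 mm of centred on its thickness, peg upright and square to the card within 0.25 rad, still, touching neither card nor stand; arm within 0.09 rad of over the foot (value of joint card_arm between -0.09 and 0.09 rad and value of joint each of peg_half_a, peg_half_b above 0.15 rad and contact force between the fingers and towel_peg above 2 N and z of peg_mouth in the frame of card_top between -0.045 and -0.01 m and x of peg_mouth in the frame of card_top between -0.025 and 0.025 m and y of peg_mouth in the frame of card_top between -0.011 and 0.011 m and angle between the y axis of towel_peg and the y axis of card_top, either way round below 0.25 rad and angle between towel_peg's own z axis and vertical below 0.25 rad and contact force between towel_peg and stand below 0.2 N and linear speed of towel_peg below 0.03 m/s); the arm keeps its last pose, push and grip.
It fails at once if the peg nips or knocks the card or its stand (more than 4 N) (contact force between towel_peg and stand above 4 N).
It fails at once if a bystander is moved more than 20 mm (distance of any of detergent, softener, spray, soap_dish, dosing_cup, jar, brush from where it was at the start of the episode above 0.02 m).
It also fails if it takes over 54 s, if anything falls off the work surface, if the arm or the gripper's body presses on something with over 40 N, if the wrist force passes 120 N, or if a joint passes its speed limit or range.

## Working session

There is one attempt and no reset: what is moved stays moved. The work goes in short steps, Python scripts to look and compute and a tool call to move; the robot and the scene stay as the last step left them, time stands still between calls to the robot, and variables do not carry over. Pictures are saved under pics/ and viewed, at most 10 in all, crops included, and the job is handed in when it is done.

Besides the shell and the picture viewer there is one more tool, called after ">>>" in YAML: its name, and indented under it one key for each argument. drive_tool: Moves the arm, as the interface text tells. Its arguments: {"type":"object","properties":{"steps":{"type":"array","items":{"type":"array","items":{"type":"array","items":{"type":"number"}}}},"newtons":{"type":"number"}},"required":["steps"]}

```bash
mkdir -p pics; python3 - <<'E'
from station import bot, imaging
import cv2,numpy as np
for n in("top","side"):
    p,d=imaging.get_image(n); cv2.imwrite(f"pics/{n}0.png",p[:,:,::-1]); np.save(f"{n}0.npy",d)
    c=imaging.camera_params(n); print(n,c["fx"],c["cx"],c["cy"],np.round(c["T"],3).tolist())
s=bot.get_state(); print(s)
E
```

```text
top 517.7950248313772 320.92252883904723 244.51992983597205 [[0.029, -0.993, 0.115, 0.424], [-0.999, -0.03, -0.012, 0.009], [0.016, -0.114, -0.993, 1.547], [0.0, 0.0, 0.0, 1.0]]
side 625.0222516851069 322.89920317630833 229.23274524839542 [[-0.776, -0.415, 0.476, -0.127], [-0.631, 0.492, -0.6, 0.889], [0.015, -0.766, -0.643, 1.109], [0.0, 0.0, 0.0, 1.0]]
{'time_s': 0.1, 'joint_positions': array([-7.10556448e+01,  2.05928604e+01,  8.65917034e+01, -1.32758482e-03,
        7.29079921e+01, -6.59428462e+00]), 'dq': array([-0.04824058, -0.15251388, -0.19071714, -0.01198337,  0.06693662,
        0.12384974]), 'tau': array([ 3.47354880e-04, -5.16356742e+01, -2.71405792e+01,  6.76901964e-02,
        2.76177755e-02, -2.14286018e-05]), 'position': array([ 0.25856115, -0.54107677,  0.40391045]), 'tool_rot': array([-1.79907911e+02, -9.36900954e-03,  2.55390235e+01]), 'contact_force': array([-0.96435262,  0.29859045,  0.29588689]), 'wrist_torque': array([-0.00981846, -0.02308035, -0.02486283]), 'grip_force': 0.0, 'grip_width': 0.9976130133052014}
```

View pics/top0.png

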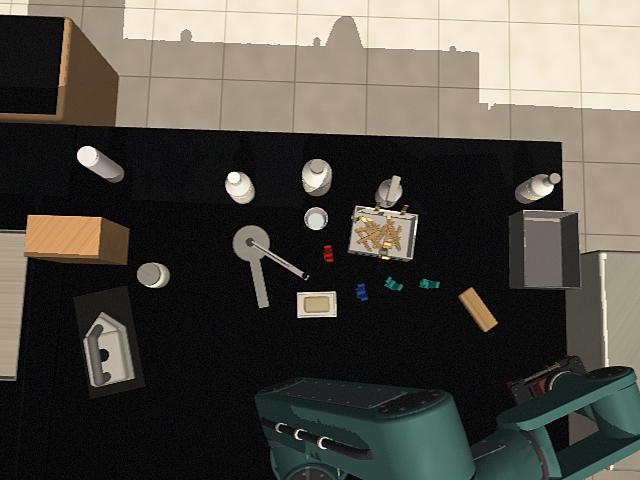

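View pics/side0.png

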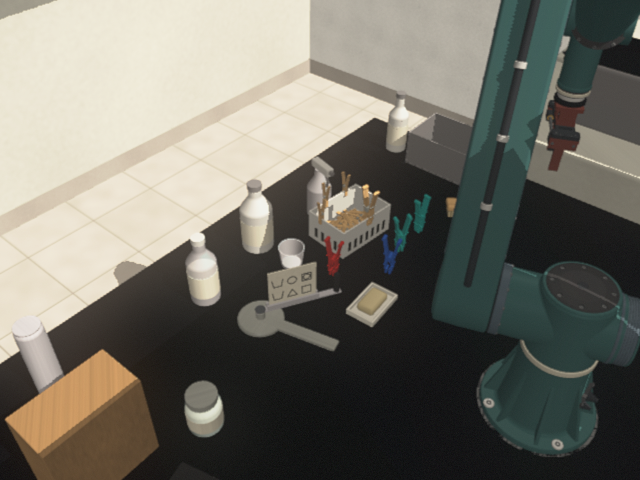

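Top view: stand disc at (252,243) with the foot tip at (264,306) and arm end at (306,276). Basket is at (383,234). There are five pegs: red (328,254), blue (362,292), turquoise (393,283) and (429,283), and a wooden one on the near basket rim at about (385,252). The wooden one fits the description (wooden, on the -x wall). I'll confirm it in a crop.

```bash
cat > h.py <<'E'
import numpy as np
from station import bot, imaging
def world(n,d):
    c=imaging.camera_params(n); v,u=np.mgrid[0:480,0:640]
    P=np.stack([(u-c["cx"])/c["fx"]*d,(v-c["cy"])/c["fy"]*d,d],-1)
    W=P@c["T"][:3,:3].T+c["T"][:3,3]; W[d<=0]=np.nan; return W
E
python3 - <<'E'
from h import *
import cv2
p=cv2.imread("pics/top0.png"); q=cv2.imread("pics/side0.png")
a=cv2.resize(p[195:315,230:430],None,fx=4,fy=4,interpolation=cv2.INTER_CUBIC)
b=cv2.resize(q[165:285,300:433],None,fx=4.5,fy=4.5,interpolation=cv2.INTER_CUBIC)
cv2.imwrite("pics/ct.png",a);cv2.imwrite("pics/cs.png",b)
W=world("top",np.load("top0.npy")); V=world("side",np.load("side0.npy"))
def box(W,u0,u1,v0,v1,z0,z1):
    X=W[v0:v1,u0:u1].reshape(-1,3); return X[(X[:,2]>z0)&(X[:,2]<z1)]
def rep(n,X): print(n,len(X),X.mean(0).round(4),X.min(0).round(4),X.max(0).round(4)) if len(X) else print(n,0)
for (u,v) in [(252,232),(252,243),(264,306),(306,276),(304,274),(385,252),(388,246),(383,257)]: print(u,v,W[v,u].round(3))
S=box(W,225,320,220,312,0.003,0.016); rep("foot/disc",S)
A=box(W,225,320,220,312,0.10,0.16); rep("card",A)
F=box(W,295,320,260,290,0.05,0.1); rep("post",F)
rep("rim",box(W,340,425,200,268,0.078,0.09)); rep("peg",box(W,375,395,235,265,0.10,0.2))
rep("peg side",box(V,300,433,165,285,0.10,0.2))
rep("card side",box(V,260,325,255,300,0.10,0.15))
rep("post side",box(V,325,350,282,300,0.05,0.1))
E
```

```text
252 232 [0.634 0.197 0.005]
252 243 [0.598 0.192 0.033]
264 306 [0.415 0.152 0.008]
306 276 [0.503 0.03  0.082]
304 274 [0.508 0.036 0.088]
385 252 [ 0.573 -0.187  0.126]
388 246 [ 0.586 -0.189  0.163]
383 257 [ 0.554 -0.174  0.183]
foot/disc 2576 [0.5441 0.154  0.0071] [ 0.398  -0.0092  0.003 ] [0.6767 0.2795 0.016 ]
card 70 [0.5601 0.131  0.1325] [0.5324 0.0818 0.1006] [0.5884 0.1797 0.1443]
post 27 [0.5046 0.0363 0.0845] [0.4978 0.03   0.0599] [0.5111 0.0441 0.0934]
rim 315 [ 0.6376 -0.1916  0.0837] [ 0.5625 -0.2823  0.078 ] [ 0.7292 -0.0893  0.09  ]
peg 147 [ 0.575  -0.1807  0.1499] [ 0.5491 -0.1932  0.1161] [ 0.5954 -0.169   0.1836]
peg side 1393 [ 0.625  -0.1335  0.1278] [ 0.4369 -0.3368  0.1   ] [0.7795 0.1186 0.1786]
card side 640 [0.5599 0.1347 0.1205] [0.5288 0.0819 0.1001] [0.5923 0.186  0.142 ]
post side 28 [0.5011 0.0429 0.0574] [0.4944 0.0328 0.0505] [0.5085 0.0499 0.0696]
```

View pics/ct.png

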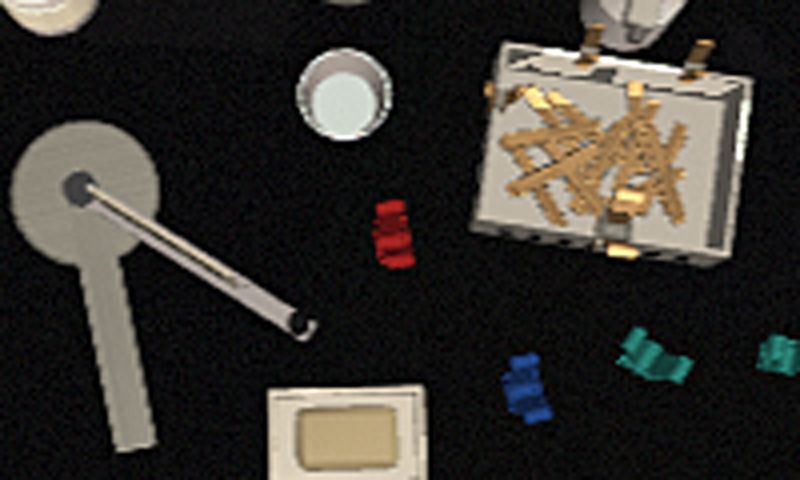

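View pics/cs.png

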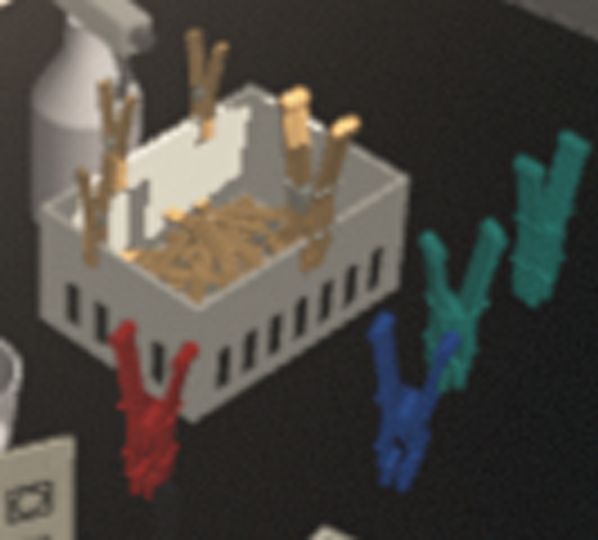

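The wooden towel peg is confirmed on the near rim: handles at about (365,187) and (377,193) in the side image, and at ct crop (628,200)/(622,250). Next I'll get exact geometry.

```bash
python3 - <<'E'
from h import *
import cv2
from scipy.optimize import least_squares
W=world("top",np.load("top0.npy")); V=world("side",np.load("side0.npy"))
img=cv2.imread("pics/top0.png")
hsv=cv2.cvtColor(img,cv2.COLOR_BGR2HSV)
def mask(n,W,u0,u1,v0,v1,z0,z1):
    m=np.zeros((480,640),bool); m[v0:v1,u0:u1]=1
    return m&(W[...,2]>z0)&(W[...,2]<z1)
bright=hsv[...,2]>90
fm=bright&mask(0,W,225,290,220,312,0.0,0.018)
F=W[fm][:,:2]
# disc+foot fit: centre, yaw; signed distance maximise area overlap -> use contour of mask
cs,_=cv2.findContours(fm.astype(np.uint8),cv2.RETR_EXTERNAL,cv2.CHAIN_APPROX_NONE)
foot=F[F[:,0]<0.53]; 
l=cv2.fitLine(foot.astype(np.float32),cv2.DIST_L2,0,.01,.01).ravel(); 
if l[0]>0:l[:2]*=-1
print("foot line",l,np.degrees(np.arctan2(l[1],l[0])),"tip",foot[:,0].min())
disc=F[(F[:,0]>0.60)]
h=cv2.convexHull(F[(F[:,0]>0.56)].astype(np.float32)).reshape(-1,2)
h=h[h[:,0]>0.58]
r=least_squares(lambda p:np.hypot(h[:,0]-p[0],h[:,1]-p[1])-0.055,[.6,.19],loss='soft_l1',f_scale=.003);print("disc c",r.x,np.abs(r.fun).mean())
# card top-edge line both
for n,X in(("t",W[mask(0,W,225,320,220,312,0.128,0.146)]),("s",V[mask(0,V,255,330,250,305,0.10,0.146)])):
    l2=cv2.fitLine(X[:,:2].astype(np.float32),cv2.DIST_L2,0,.01,.01).ravel()
    if l2[0]>0:l2[:2]*=-1
    t=(X[:,:2]-l2[2:])@l2[:2]; print("card",n,np.degrees(np.arctan2(l2[1],l2[0])),l2[2:]+t.min()*l2[:2],l2[2:]+t.max()*l2[:2],X[:,2].max())
# rim
R=W[bright&mask(0,W,342,422,203,268,0.078,0.092)]
print("rim",cv2.minAreaRect(R[:,:2].astype(np.float32)))
b=cv2.fitLine(R[R[:,0]<.585][:,:2].astype(np.float32),cv2.DIST_L2,0,.01,.01).ravel();print("near",b)
# peg handles
for n,M,bx in(("t",W,(370,400,236,266)),("s",V,(355,385,178,225))):
    P=M[mask(0,M,*bx,0.135,0.2)]
    P=P[(P[:,0]<.63)&(abs(P[:,1]+.18)<.03)]
    print(n,len(P)); k=cv2.kmeans(P[:,:2].astype(np.float32),2,None,(3,50,1e-5),5,0)
    for i in(0,1):
        Q=P[k[1].ravel()==i];print(len(Q),Q.mean(0).round(4),Q.min(0).round(4),Q.max(0).round(4))
Q=W[mask(0,W,230,450,200,330,.02,.25)]
for nm,bx in(("red",(318,338,243,266)),("blue",(352,372,282,304)),("soap",(292,342,288,322)),("cup",(300,332,204,232))):
    q=W[mask(0,W,*bx,.01,.25)];print(nm,q.min(0).round(3),q.max(0).round(3))
E
```

```text
foot line [-0.96891767 -0.24738333  0.47100508  0.16750742] -165.67726 tip 0.4115585915016593
disc c [0.59990819 0.19856402] 0.0006771371603193278
card t -120.180534 [0.58871101 0.17948898] [0.53227386 0.08244446] 0.1442868078580657
card s -120.16723 [0.58888283 0.18461926] [0.53029112 0.08381607] 0.14203103732665212
rim ((0.6359488368034363, -0.18584851920604706), (0.18030716478824615, 0.13101284205913544), 83.09239959716797)
near [ 0.08549096  0.99633896  0.57351816 -0.18435638]
t 85
33 [ 0.5554 -0.1784  0.1713] [ 0.5491 -0.1881  0.1356] [ 0.5636 -0.1702  0.1826]
52 [ 0.5883 -0.183   0.1648] [ 0.5806 -0.193   0.1356] [ 0.5954 -0.1741  0.1836]
s 165
95 [ 0.5869 -0.18    0.1575] [ 0.5783 -0.1931  0.135 ] [ 0.5968 -0.1691  0.1786]
70 [ 0.5548 -0.1756  0.1601] [ 0.547  -0.1878  0.1353] [ 0.5618 -0.1658  0.1782]
red [ 0.545 -0.041  0.028] [ 0.59  -0.016  0.117]
blue [ 0.44  -0.141  0.027] [ 0.487 -0.112  0.118]
soap [ 0.386 -0.061  0.01 ] [0.465 0.056 0.039]
cup [ 0.641 -0.023  0.01 ] [0.707 0.042 0.062]
```

Pivot is at (0.600, 0.199), foot points to -166°, arm to -120.2°, so it needs to swing about 46°. I'll go to the post and grip it loosely, with the tool's y axis tangential (yaw 59.8°).

>>> drive_tool:
  steps:
    - [[0, 0, -1, 0, 0, 0, 0.5], [0, 0, -1, 0, 0, 0, 0.5], [0, 0, -1, 0, 0, 0, 0.5], [0, 0, -1, 0, 0, 0, 0.5], [0, 0, -1, 0, 0, 0, 0.5]]

```text
time_s: 0.52
position: [0.2586, -0.5412, 0.4041]
tool_rot: [-179.9, -0.0, 50.8]
contact_force: [-0.0, 0.2, -0.5]
grip_width: 0.659
grip_force: 0.0
```

>>> drive_tool:
  steps:
    - [[0, 0, -1, 0, 0, 0, 0.5], [0, 0, -0.86, 1.5, -0.2, 0.3, 0.5], [0, 0, 0, 3.4, -0.4, 0.6, 0.5], [0, 0, 0, 3.4, -0.4, 0.6, 0.5], [0, 0, 0, 3.4, -0.4, 0.6, 0.5]]

```text
time_s: 0.93
position: [0.3064, -0.4325, 0.383]
tool_rot: [-180.0, -0.0, 59.8]
contact_force: [0.5, 0.4, -0.1]
grip_width: 0.499
grip_force: 0.0
```

>>> drive_tool:
  steps:
    - [[0, 0, 0, 3.4, -0.4, 0.6, 0.5], [0, 0, 0, 3.4, -0.4, 0.6, 0.5], [0, 0, 0, 3.4, -0.4, 0.6, 0.5], [0, 0, 0, 3.4, -0.4, 0.6, 0.5], [0, 0, 0, 3.4, -0.4, 0.6, 0.5]]

```text
time_s: 1.35
position: [0.3747, -0.2749, 0.3532]
tool_rot: [-180.0, -0.0, 59.8]
contact_force: [1.0, -1.0, -0.3]
grip_width: 0.502
grip_force: 0.0
```

>>> drive_tool:
  steps:
    - [[0, 0, 0, 3.4, -0.4, 0.6, 0.5], [0, 0, 0, 3.4, -0.4, 0.6, 0.5], [0, 0, 0, 3.4, -0.4, 0.6, 0.5], [0, 0, 0, 3.4, -0.4, 0.6, 0.5], [0, 0, 0, 3.4, -0.4, 0.6, 0.5]]

```text
time_s: 1.77
position: [0.4428, -0.1179, 0.3233]
tool_rot: [-180.0, 0.0, 59.8]
contact_force: [0.5, -1.1, 0.2]
grip_width: 0.505
grip_force: 0.0
```

>>> drive_tool:
  steps:
    - [[0, 0, 0, 3.4, -0.5, 0.6, 0.5], [0, 0, 0, 3.4, -0.5, 0.6, 0.5], [0, 0, 0, 3.4, -0.4, 0.6, 0.5], [0, 0, 0, 3, -0.4, 0.6, 0.5], [0, 0, 0, 0, 0, 0, 0.5]]

```text
time_s: 2.18
position: [0.4945, 0.0075, 0.2987]
tool_rot: [-179.9, -0.1, 60.0]
contact_force: [1.2, 0.1, 1.2]
grip_width: 0.499
grip_force: 0.0
```

>>> drive_tool:
  steps:
    - [[0, 0, 0, 0, 0, 0, 0.5], [0, 0, 0, 0, 0, 0, 0.5]]

```text
time_s: 2.35
position: [0.493, 0.0034, 0.2995]
tool_rot: [-180.0, 0.0, 59.9]
contact_force: [-0.5, -1.2, 0.1]
grip_width: 0.498
grip_force: 0.0
```

>>> drive_tool:
  steps:
    - [[0, 0, 0, 3.2, -0.6, 0, 0.5], [0, 0, 0, 0, 0, 1, 0.5], [0, 0, 0, 0, 0, 1.8, 0.5], [0, 0, 0, 0, 0, 1.8, 0.5], [0, 0, 0, 0, 0, 1.2, 0.5]]

```text
time_s: 2.77
position: [0.5035, 0.0329, 0.2406]
tool_rot: [-180.0, 0.0, 59.8]
contact_force: [0.4, -0.4, -0.7]
grip_width: 0.502
grip_force: 0.0
```

>>> drive_tool:
  newtons: 6
  steps:
    - [[0, 0, 0, 0, 0, 0, 0.4], [0, 0, 0, 0, 0, 0, 0.1], [0, 0, 0, 0, 0, 0, 0.1], [0, 0, 0, 0, 0, 0, 0.1], [0, 0, 0, 0, 0, 0, 0.1]]

```text
time_s: 3.18
position: [0.5046, 0.0339, 0.2426]
tool_rot: [179.9, -0.0, 59.8]
contact_force: [-0.2, -1.3, 0.9]
grip_width: 0.18
grip_force: 6.0
```

```bash
python3 - <<'E'
from h import *
import cv2
o=[]
for n,(u,v) in(("top",(230,200)),("side",(225,210))):
    p,d=imaging.get_image(n); o.append(cv2.resize(p[v:v+150,u:u+130,::-1],None,fx=3,fy=3)); np.save(n+"1.npy",d)
cv2.imwrite("pics/g1.png",np.hstack(o))
E
```

```text
(no output)
```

View pics/g1.png

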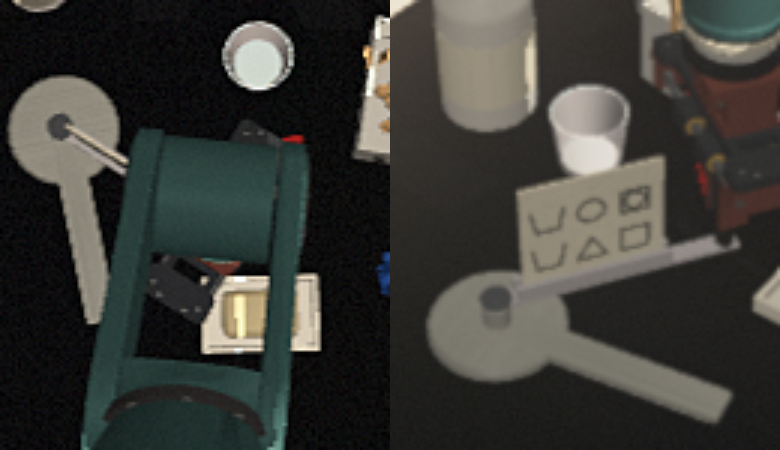

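Fingers are gripping the post (15.8 mm). Now swinging along the arc, 3° per row.

>>> drive_tool:
  steps:
    - [[0, 0, 0.3, 0.01, -0.5, 0, 0.1], [0, 0, 0.6, 0.03, -1, 0, 0.1], [0, 0, 0.6, 0.03, -1, 0, 0.1], [0, 0, 0.6, 0.03, -1, 0, 0.1], [0, 0, 0.6, 0.03, -1, 0, 0.1]]

```text
time_s: 3.7
position: [0.4684, 0.0615, 0.2425]
tool_rot: [179.9, -0.0, 46.2]
contact_force: [-0.6, -0.8, 6.2]
grip_width: 0.179
grip_force: 6.0
```

>>> drive_tool:
  steps:
    - [[0, 0, 0.6, 0.03, -1, 0, 0.1], [0, 0, 0.6, 0.03, -1, 0, 0.1], [0, 0, 0.6, 0.03, -1, 0, 0.1], [0, 0, 0.6, 0.03, -1, 0, 0.1], [0, 0, 0.3, 0.01, -0.5, 0, 0.1]]

```text
time_s: 4.12
position: [0.4396, 0.0968, 0.2425]
tool_rot: [180.0, -0.1, 32.7]
contact_force: [-0.1, -1.2, 5.1]
grip_width: 0.181
grip_force: 6.0
```

>>> drive_tool:
  steps:
    - [[0, 0, 0, 0, 0, 0, 0.1], [0, 0, 0, 0, 0, 0, 0.1]]

```text
time_s: 4.28
position: [0.4398, 0.0966, 0.2424]
tool_rot: [180.0, -0.0, 32.9]
contact_force: [-0.5, -0.0, 6.4]
grip_width: 0.18
grip_force: 6.0
```

>>> drive_tool:
  steps:
    - [[0, 0, 0.6, 0.03, -1, 0, 0.1], [0, 0, 0.6, 0.03, -1, 0, 0.1], [0, 0, 0.6, 0.03, -1, 0, 0.1], [0, 0, 0.6, 0.03, -1, 0, 0.1], [0, 0, 0.6, 0.03, -1, 0, 0.1]]

```text
time_s: 4.7
position: [0.4188, 0.1418, 0.2424]
tool_rot: [180.0, -0.1, 17.7]
contact_force: [0.1, -1.1, 4.9]
grip_width: 0.179
grip_force: 6.0
```

>>> drive_tool:
  steps:
    - [[0, 0, 0.4, 0.02, -0.7, 0, 0.1], [0, 0, 0.3, 0.01, -0.5, 0, 0.1], [0, 0, 0, 0, 0, 0, 0.1], [0, 0, 0, 0, 0, 0, 0.1], [0, 0, 0, 0, 0, 0, 0.1]]

```text
time_s: 5.12
position: [0.4157, 0.1532, 0.2424]
tool_rot: [-180.0, -0.1, 14.4]
contact_force: [-0.4, 0.6, 7.0]
grip_width: 0.174
grip_force: 6.0
```

```bash
python3 - <<'E'
from h import *
import cv2
p,d=imaging.get_image("side");cv2.imwrite("pics/s2.png",p[:,:,::-1]); V=world("side",d)
P=V[230:330,240:345].reshape(-1,3); X=P[(P[:,2]>.105)&(P[:,2]<.146)]
# card plane: drop gripper points
c0=np.array([.523,.18]); X=X[np.hypot(*(X[:,:2]-c0).T)<.07]
l=cv2.fitLine(X[:,:2].astype(np.float32),cv2.DIST_HUBER,0,.01,.01).ravel()
if l[0]>0:l[:2]*=-1
t=(X[:,:2]-l[2:])@l[:2]; print(len(X),np.degrees(np.arctan2(l[1],l[0])),l[2:]+t.min()*l[:2],l[2:]+t.max()*l[:2],X[:,2].max())
G=V[290:350,280:345].reshape(-1,3); G=G[(G[:,2]<.016)&(G[:,2]>.003)&(G[:,0]<.54)]
print(len(G)); l=cv2.fitLine(G[:,:2].astype(np.float32),cv2.DIST_HUBER,0,.01,.01).ravel(); print(l,np.degrees(np.arctan2(-abs(l[1]),-abs(l[0]))))
s=bot.get_state();print(s["position"],s["tool_rot"])
E
```

```text
539 -166.2121 [0.57974639 0.19812577] [0.46645939 0.17032518] 0.14211302949283122
487
[0.9671989  0.25402027 0.47880524 0.17803769] -165.28445
[0.4157195  0.15311692 0.24238951] [-1.79986203e+02 -6.13955834e-02  1.43844855e+01]
```

>>> drive_tool:
  steps:
    - [[0, 0, 0, 0, 0, 0, 0.25], [0, 0, 0, 0, 0, 0, 0.4], [0, 0, 0, 0, 0, 0, 0.4], [0, 0, 0, 0, 0, -2, 0.5], [0, 0, 0, 0, 0, -4, 0.7]]

```text
time_s: 5.58
position: [0.4138, 0.1524, 0.2991]
tool_rot: [-180.0, 0.5, 14.3]
contact_force: [0.6, -0.3, -0.0]
grip_width: 0.511
grip_force: 0.0
```

>>> drive_tool:
  steps:
    - [[0, 0, 0, 0, 0, -4, 0.8], [0, 0, 0, 0, 0, -4, 1], [0, 0, -1, 0, 0, -2, 1], [0, 0, -1, 0, 0, 0, 1], [0, 0, -1, 0, 0, 0, 1]]

```text
time_s: 6.0
position: [0.4161, 0.153, 0.4036]
tool_rot: [179.9, -0.2, 29.6]
contact_force: [-1.2, 0.0, 0.1]
grip_width: 0.89
grip_force: 0.0
```

>>> drive_tool:
  steps:
    - [[0, 0, -1, 0, 0, 0, 1], [0, 0, -1, 0, 0, 0, 1], [0, 0, -1, 0, 0, 0, 1], [0, 0, -1, 0, 0, 0, 1], [0, 0, -1, 0, 0, 0, 1]]

```text
time_s: 6.42
position: [0.4154, 0.1528, 0.4015]
tool_rot: [-180.0, 0.0, 54.6]
contact_force: [0.7, -0.4, -0.2]
grip_width: 0.998
grip_force: 0.0
```

>>> drive_tool:
  steps:
    - [[0, 0, -1, 0, 0, 0, 1], [0, 0, -1, 0, 0, 0, 1], [0, 0, -1, 0, 0, 0, 1], [0, 0, -1, 0, 0, 0, 1], [0, 0, -1, 0, 0, 0, 1]]

```text
time_s: 6.83
position: [0.4154, 0.1528, 0.4015]
tool_rot: [-180.0, 0.0, 79.6]
contact_force: [0.3, -0.3, -0.7]
grip_width: 1.002
grip_force: 0.0
```

>>> drive_tool:
  steps:
    - [[0, 0, -0.74, 0, 0, 0, 1], [0, 0, 0, -1.5, 0.9, 0, 1], [0, 0, 0, -2.9, 1.8, 0, 1], [0, 0, 0, -2.9, 1.8, 0, 1], [0, 0, 0, -2.9, 1.8, 0, 1]]

```text
time_s: 7.25
position: [0.4659, 0.043, 0.4016]
tool_rot: [-180.0, -0.0, 83.1]
contact_force: [0.9, 0.6, -0.8]
grip_width: 0.998
grip_force: 0.0
```

>>> drive_tool:
  steps:
    - [[0, 0, 0, -2.9, 1.8, 0, 1], [0, 0, 0, -2.9, 1.8, 0, 1], [0, 0, 0, -2.9, 1.8, 0, 1], [0, 0, 0, -2.9, 1.8, 0, 1], [0, 0, 0, -2.9, 1.8, 0, 1]]

```text
time_s: 7.67
position: [0.5378, -0.1126, 0.4014]
tool_rot: [-180.0, -0.0, 83.0]
contact_force: [-0.2, -0.0, 0.3]
grip_width: 0.999
grip_force: 0.0
```

>>> drive_tool:
  steps:
    - [[0, 0, 0, -2.9, 1.8, 0, 1], [0, 0, 0, -2.2, 1.3, 0, 1], [0, 0, 0, 0, 0, 0, 1], [0, 0, 0, 0, 0, 0, 1], [0, 0, 0, 0, 0, 0, 1]]

```text
time_s: 8.08
position: [0.5615, -0.1647, 0.4011]
tool_rot: [-179.9, -0.1, 83.0]
contact_force: [0.1, 0.1, -0.0]
grip_width: 0.995
grip_force: 0.0
```

```bash
python3 - <<'E'
from h import *
import cv2
s=bot.get_state();print(s["position"],s["tool_rot"])
p,d=imaging.get_image("top"); W=world("top",d)
P=W[220:320,220:300].reshape(-1,3); X=P[(P[:,2]>.13)&(P[:,2]<.148)]
l=cv2.fitLine(X[:,:2].astype(np.float32),cv2.DIST_HUBER,0,.01,.01).ravel()
if l[0]>0:l[:2]*=-1
t=(X[:,:2]-l[2:])@l[:2]; print(len(X),np.degrees(np.arctan2(l[1],l[0])),l[2:]+t.min()*l[:2],l[2:]+t.max()*l[:2],X[:,2].max())
P=W[230:320,220:300].reshape(-1,3);X=P[(P[:,2]>.06)&(P[:,2]<.1)&(P[:,0]<.44)];print("post",len(X),X.mean(0))
E
```

```text
[ 0.56154623 -0.16473087  0.40113645] [-1.79907297e+02 -5.71924244e-02  8.30247266e+01]
57 -165.82393 [0.57979041 0.19555425] [0.46871961 0.16749836] 0.1462054965041375
post 30 [0.41696061 0.15466952 0.08430748]
```

>>> drive_tool:
  steps:
    - [[0, 0, 0, -1.45, 1.2, 0, 1], [0, 0, 0, 0, 0, 0, 1], [0, 0, 0, 0, 0, 1.8, 1], [0, 0, 0, 0, 0, 2.2, 1], [0, 0, 0, 0, 0, 1.6, 1]]

```text
time_s: 8.55
position: [0.5715, -0.1795, 0.3448]
tool_rot: [-180.0, -0.0, 83.1]
contact_force: [0.8, 0.4, -0.2]
grip_width: 1.004
grip_force: 0.0
```

>>> drive_tool:
  newtons: 30
  steps:
    - [[0, 0, 0, 0, 0, 1, 1], [0, 0, 0, 0, 0, 0, 0.8], [0, 0, 0, 0, 0, 0, 0.65]]

```text
time_s: 8.8
position: [0.572, -0.1802, 0.3357]
tool_rot: [-179.9, -0.0, 83.1]
contact_force: [0.1, 0.1, 0.9]
grip_width: 0.883
grip_force: 0.0
```

```bash
python3 - <<'E'
from h import *
import cv2
s=bot.get_state();print(s["position"],s["tool_rot"])
o=[]
for n,(u,v) in(("top",(310,190)),("side",(290,150))):
    p,d=imaging.get_image(n); o.append(cv2.resize(p[v:v+130,u:u+130,::-1],None,fx=3,fy=3)); np.save(n+"3.npy",d)
cv2.imwrite("pics/g3.png",np.hstack(o))
E
```

```text
[ 0.57201536 -0.18022873  0.3356629 ] [-1.79945331e+02 -2.95362661e-02  8.30829900e+01]
```

View pics/g3.png

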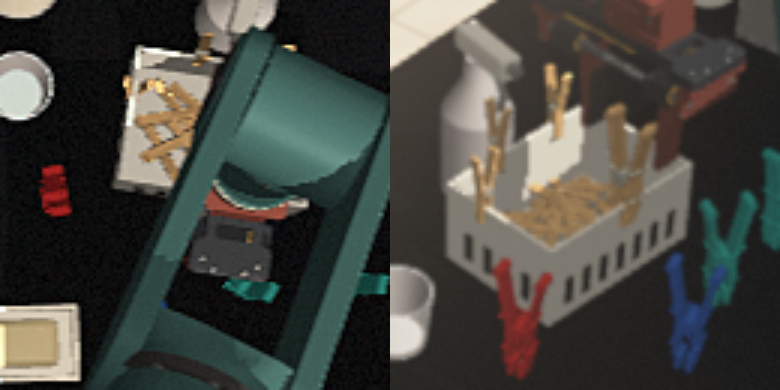

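```bash
python3 - <<'E'
from h import *
import cv2
V=world("side",np.load("side3.npy"))
c=imaging.camera_params("side");Ti=np.linalg.inv(c["T"])
for s in(-.044,-.02,.02,.044):
  for z in(.153,.179,.23):
    w=np.array([.572+s*.993,-.1802-s*.12,z]);q=Ti[:3,:3]@w+Ti[:3,3];u,v=q[0]/q[2]*c["fx"]+c["cx"],q[1]/q[2]*c["fy"]+c["cy"]
    print(s,z,round(u),round(v),"crop",round(390+3*(u-290)),round(3*(v-150)),V[round(v),round(u)].round(3))
E
```

```text
-0.044 0.153 382 204 crop 667 163 [ 0.527 -0.172  0.156]
-0.044 0.179 383 196 crop 669 138 [ 0.525 -0.17   0.183]
-0.044 0.23 385 179 crop 674 87 [ 0.511 -0.148  0.253]
-0.02 0.153 375 200 crop 645 150 [ 0.557 -0.184  0.147]
-0.02 0.179 376 192 crop 648 125 [ 0.555 -0.183  0.174]
-0.02 0.23 377 175 crop 652 75 [ 0.533 -0.146  0.255]
0.02 0.153 364 193 crop 611 129 [ 0.588 -0.179  0.157]
0.02 0.179 364 185 crop 612 104 [ 0.731 -0.389 -0.002]
0.02 0.23 365 168 crop 616 54 [ 0.784 -0.467 -0.004]
0.044 0.153 357 189 crop 590 117 [ 0.612 -0.182  0.156]
0.044 0.179 357 181 crop 592 92 [ 0.612 -0.179  0.183]
0.044 0.23 358 164 crop 595 42 [ 0.609 -0.174  0.239]
```

The fingers straddle both handle ends symmetrically, so squeeze.

>>> drive_tool:
  newtons: 30
  steps:
    - [[0, 0, 0, 0, 0, 0, 0.5], [0, 0, 0, 0, 0, 0, 0.3], [0, 0, 0, 0, 0, 0, 0.1], [0, 0, 0, 0, 0, 0, 0.1], [0, 0, 0, 0, 0, 0, 0.1]]

```text
time_s: 9.32
position: [0.5723, -0.1811, 0.3359]
tool_rot: [180.0, 0.0, 83.0]
contact_force: [0.1, 0.3, -1.0]
grip_width: 0.417
grip_force: 8.9
```

>>> drive_tool:
  steps:
    - [[0, 0, 0, 0, 0, 0, 0.1], [0, 0, 0, 0, 0, 0, 0.1], [0, 0, 0, 0, 0, 0, 0.1], [0, 0, 0, 0, 0, 0, 0.1], [0, 0, 0, 0, 0, 0, 0.1]]

```text
time_s: 9.73
position: [0.5723, -0.1811, 0.3356]
tool_rot: [-180.0, -0.0, 83.0]
contact_force: [0.0, 1.7, -0.9]
grip_width: 0.216
grip_force: 30.0
```

Squeezed to the stop (about 19–21 mm at 30 N). Now lifting straight up.

>>> drive_tool:
  steps:
    - [[0, 0, 0, 0, 0, -0.5, 0.1], [0, 0, 0, 0, 0, -1, 0.1], [0, 0, 0, 0, 0, -1, 0.1], [0, 0, 0, 0, 0, -1.5, 0.1], [0, 0, 0, 0, 0, -2, 0.1]]

```text
time_s: 10.15
position: [0.572, -0.1809, 0.3964]
tool_rot: [-179.9, -0.0, 83.0]
contact_force: [0.3, 0.1, -1.1]
grip_width: 0.218
grip_force: 30.0
```

>>> drive_tool:
  steps:
    - [[0, 0, 0, 0, 0, -2, 0.1], [0, 0, 0, 0, 0, -2, 0.1], [0, 0, 0, 0, 0, -1.5, 0.1], [0, 0, 0, 0, 0, -0.5, 0.1], [0, 0, 0, 0, 0, 0, 0.1]]

```text
time_s: 10.57
position: [0.5727, -0.1812, 0.4582]
tool_rot: [179.8, 0.1, 83.0]
contact_force: [-0.2, -0.3, -0.9]
grip_width: 0.216
grip_force: 30.0
```

```bash
python3 - <<'E'
from h import *
import cv2
s=bot.get_state();print(s["position"],s["tool_rot"],s["grip_width"],s["contact_force"])
p,d=imaging.get_image("side"); np.save("side4.npy",d); cv2.imwrite("pics/g4.png",cv2.resize(p[110:270,290:450,::-1],None,fx=3.5,fy=3.5,interpolation=cv2.INTER_CUBIC))
E
```

```text
[ 0.57265678 -0.18120354  0.45817572] [1.79762345e+02 6.94523939e-02 8.30442145e+01] 0.21600924204661257 [-0.1594261  -0.29939852 -0.93478627]
```

View pics/g4.png

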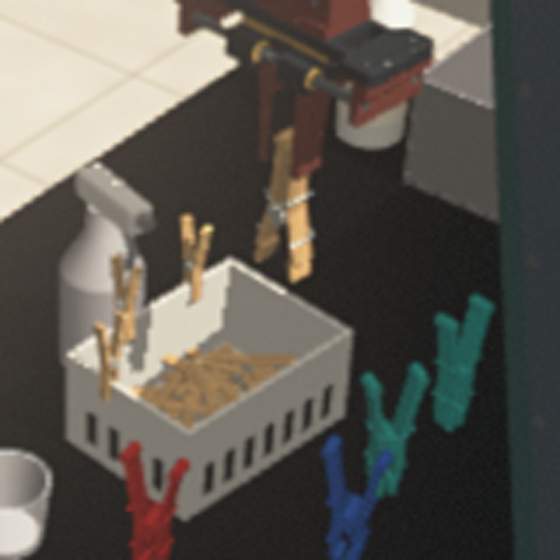

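```bash
python3 - <<'E'
from h import *
V=world("side",np.load("side4.npy")); P=V[150:195,355:385].reshape(-1,3)
P=P[(abs(P[:,0]-.572)<.04)&(abs(P[:,1]+.181)<.04)&(P[:,2]>.16)]
y=np.array([.993,-.121]); 
for z0,z1 in((.17,.205),(.205,.22),(.22,.24),(.24,.26),(.26,.28)):
    q=P[(P[:,2]>z0)&(P[:,2]<z1)]
    if len(q): a=(q[:,:2]-[.5727,-.1812])@y; b=(q[:,:2]-[.5727,-.1812])@[.121,.993]; print(z0,len(q),"y",*(np.round((h.min(),h.max()),4) for h in(a[a<0],a[a>0]) if len(h)),"x",b.min().round(4),b.max().round(4),"zmin",q[:,2].min().round(4))
E
```

```text
0.17 79 y [-0.0211 -0.0078] [0.0111 0.0217] x -0.0074 0.0126 zmin 0.1833
0.205 57 y [-0.0207 -0.0083] [0.0079 0.0191] x -0.01 0.0145 zmin 0.205
0.22 73 y [-0.0173 -0.0001] [0.     0.0135] x -0.0069 0.0157 zmin 0.2201
0.24 81 y [-0.0133 -0.0008] [0.0003 0.0129] x -0.0093 0.0148 zmin 0.24
0.26 72 y [-0.0196 -0.0024] [0.0018 0.0199] x -0.0072 0.0165 zmin 0.2602
```

>>> drive_tool:
  steps:
    - [[0, 0, 0.6, 0, 0, 0, 0.1], [0, 0, 1, 0, 0, 0, 0.1], [0, 0, 1, 0, 0, 0, 0.1], [0, 0, 1, 0, 0, 0, 0.1], [0, 0, 1, 0, 0, 0, 0.1]]

```text
time_s: 11.03
position: [0.5718, -0.1809, 0.4541]
tool_rot: [-179.8, 0.0, 59.8]
contact_force: [-0.0, -0.2, -0.3]
grip_width: 0.22
grip_force: 30.0
```

>>> drive_tool:
  steps:
    - [[0, 0, 1, 0, 0, 0, 0.1], [0, 0, 1, 0, 0, 0, 0.1], [0, 0, 1, 0, 0, 0, 0.1], [0, 0, 1, 0, 0, 0, 0.1], [0, 0, 1, 0, 0, 0, 0.1]]

```text
time_s: 11.45
position: [0.5719, -0.1809, 0.4541]
tool_rot: [-179.9, 0.1, 34.8]
contact_force: [-0.4, 0.6, -0.1]
grip_width: 0.22
grip_force: 30.0
```

>>> drive_tool:
  steps:
    - [[0, 0, 1, 0, 0, 0, 0.1], [0, 0, 1, 0, 0, 0, 0.1], [0, 0, 1, 0, 0, 0, 0.1], [0, 0, 1, 0, 0, 0, 0.1], [0, 0, 0.2, 0, 0, 0, 0.1]]

```text
time_s: 11.87
position: [0.5719, -0.1809, 0.4541]
tool_rot: [-179.9, 0.1, 13.8]
contact_force: [-0.6, 0.5, -1.0]
grip_width: 0.221
grip_force: 30.0
```

>>> drive_tool:
  steps:
    - [[0, 0, 0, 0.1, -1, 0, 0.1], [0, 0, 0, 0.2, -2, 0, 0.1], [0, 0, 0, 0.3, -3, 0, 0.1], [0, 0, 0, 0.3, -3, 0, 0.1], [0, 0, 0, 0.3, -3, 0, 0.1]]

```text
time_s: 12.28
position: [0.554, -0.0601, 0.455]
tool_rot: [-179.9, 0.1, 14.2]
contact_force: [0.4, 1.3, -0.0]
grip_width: 0.214
grip_force: 30.0
```

>>> drive_tool:
  steps:
    - [[0, 0, 0, 0.3, -3, 0, 0.1], [0, 0, 0, 0.3, -3, 0, 0.1], [0, 0, 0, 0.3, -3, 0, 0.1], [0, 0, 0, 0.4, -3, 0, 0.1], [0, 0, 0, 0.4, -3, 0, 0.1]]

```text
time_s: 12.7
position: [0.5338, 0.0899, 0.4553]
tool_rot: [-180.0, 0.1, 14.2]
contact_force: [0.0, -0.2, -0.8]
grip_width: 0.214
grip_force: 30.0
```

>>> drive_tool:
  steps:
    - [[0, 0, 0, 0.4, -3, 0, 0.1], [0, 0, 0, 0.4, -2.5, 0, 0.1], [0, 0, 0, 0.3, -2, 0, 0.1], [0, 0, 0, 0.2, -1, 0, 0.1], [0, 0, 0, 0, 0, 0, 0.1]]

```text
time_s: 13.12
position: [0.5261, 0.1755, 0.4553]
tool_rot: [-180.0, 0.0, 14.3]
contact_force: [-0.2, -0.6, -1.2]
grip_width: 0.218
grip_force: 30.0
```

>>> drive_tool:
  steps:
    - [[0, 0, 0, 0, 0, 0, 0.1], [0, 0, 0, 0, 0, 0, 0.1]]

```text
time_s: 13.28
position: [0.5269, 0.1727, 0.4555]
tool_rot: [180.0, 0.0, 14.1]
contact_force: [-0.2, 0.0, -0.7]
grip_width: 0.214
grip_force: 30.0
```

>>> drive_tool:
  steps:
    - [[0, 0, 0, -0.1, -0.9, 0, 0.1], [0, 0, 0, 0, 0, 2, 0.1], [0, 0, 0, 0, 0, 0.5, 0.1], [0, 0, 0, 0, 0, 0, 0.1], [0, 0, 0, 0, 0, 0, 0.1]]

```text
time_s: 13.7
position: [0.5237, 0.1816, 0.4305]
tool_rot: [-180.0, 0.1, 14.0]
contact_force: [-0.3, -0.1, -0.3]
grip_width: 0.213
grip_force: 30.0
```

```bash
python3 - <<'E'
from h import *
import cv2
s=bot.get_state();c=s["position"];print(c,s["tool_rot"],s["contact_force"])
p,d=imaging.get_image("side"); V=world("side",d)
cv2.imwrite("pics/g5.png",cv2.resize(p[180:340,220:360,::-1],None,fx=3.5,fy=3.5,interpolation=cv2.INTER_CUBIC))
P=V[180:340,220:360].reshape(-1,3); P=P[np.isfinite(P).all(1)]
g=np.radians(s["tool_rot"][2]);X=np.array([np.cos(g),np.sin(g)]);Y=np.array([np.sin(g),-np.cos(g)])
L=np.c_[(P[:,:2]-c[:2])@X,(P[:,:2]-c[:2])@Y,P[:,2]]; L=L[(abs(L[:,0])<.08)&(abs(L[:,1])<.05)]
k=L[(L[:,2]>.1)&(L[:,2]<.138)];print("card x",k[:,0].min(),k[:,0].max(),"y med",np.median(k[:,1]),"ends y",np.median(k[k[:,0]<-.03][:,1]),np.median(k[k[:,0]>.03][:,1]),L[(L[:,2]<.15)][:,2].max())
for z0,z1 in((.15,.175),(.175,.19),(.24,.265)):
    q=L[(L[:,2]>z0)&(L[:,2]<z1)&(abs(L[:,0])<.02)]
    for r in(q[q[:,1]<0],q[q[:,1]>0]): print(z0,len(r),r.min(0).round(4),r.max(0).round(4))
E
```

```text
[0.52367805 0.1815953  0.43052746] [-1.79993608e+02  6.73542056e-02  1.40017759e+01] [-0.30503189 -0.10900347 -0.28582197]
card x -0.05804098913449253 0.058467889089778215 y med -0.0027328881670986875 ends y -0.002818986477226008 -0.002433323533396262 0.14354285662604527
0.15 47 [-0.0119 -0.0239  0.1561] [ 0.0057 -0.0135  0.1747]
0.15 29 [-0.0121  0.0079  0.1594] [0.0008 0.0177 0.1749]
0.175 52 [-0.0132 -0.0252  0.1752] [ 0.0091 -0.0152  0.1899]
0.175 13 [-0.0116  0.0083  0.1754] [-0.0005  0.0138  0.1883]
0.24 87 [-0.0125 -0.0252  0.2405] [ 0.0114 -0.0003  0.265 ]
0.24 35 [-1.210e-02  1.000e-04  2.407e-01] [-0.0075  0.0149  0.2649]
```

View pics/g5.png

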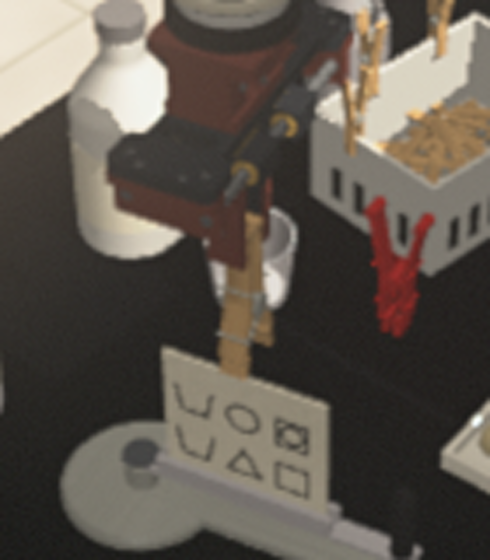

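Jaws straddle the card's middle at crop (235,375), with the card edge below them. Shifting 1.5 mm and descending.

>>> drive_tool:
  steps:
    - [[0, 0, 0, 0, 0.15, 0, 0.1], [0, 0, 0, 0, 0, 0.5, 0.1], [0, 0, 0, 0, 0, 0.8, 0.1], [0, 0, 0, 0, 0, 0.8, 0.1], [0, 0, 0, 0, 0, 0, 0.1]]

```text
time_s: 14.17
position: [0.5233, 0.1804, 0.4076]
tool_rot: [-180.0, 0.2, 14.0]
contact_force: [-0.4, 0.0, -1.2]
grip_width: 0.22
grip_force: 30.0
```

>>> drive_tool:
  steps:
    - [[0, 0, 0, 0, 0, 0.7, 0.1], [0, 0, 0, 0, 0, 0.7, 0.1], [0, 0, 0, 0, 0, 0.4, 0.1], [0, 0, 0, 0, 0, 0.2, 0.1], [0, 0, 0, 0, 0, 0, 0.1]]

```text
time_s: 14.58
position: [0.5239, 0.1805, 0.389]
tool_rot: [-180.0, 0.1, 14.0]
contact_force: [0.6, 0.0, -0.6]
grip_width: 0.218
grip_force: 30.0
```

```bash
python3 - <<'E'
from h import *
import cv2
s=bot.get_state();c=s["position"];print(c,s["tool_rot"],s["contact_force"],s["grip_width"],s["grip_force"])
p,d=imaging.get_image("side"); V=world("side",d)
cv2.imwrite("pics/g6.png",cv2.resize(p[180:340,220:360,::-1],None,fx=3.5,fy=3.5,interpolation=cv2.INTER_CUBIC))
P=V[180:340,220:360].reshape(-1,3); P=P[np.isfinite(P).all(1)]
g=np.radians(s["tool_rot"][2]);X=np.array([np.cos(g),np.sin(g)]);Y=np.array([np.sin(g),-np.cos(g)])
L=np.c_[(P[:,:2]-c[:2])@X,(P[:,:2]-c[:2])@Y,P[:,2]]; L=L[(abs(L[:,0])<.08)&(abs(L[:,1])<.05)]
k=L[(L[:,2]>.1)&(L[:,2]<.138)&(abs(L[:,0])>.025)];print("card y",np.median(k[:,1]),k[:,0].min(),k[:,0].max())
for z0,z1 in((.105,.135),(.142,.16)):
    q=L[(L[:,2]>z0)&(L[:,2]<z1)&(abs(L[:,0])<.012)]
    for r in(q[q[:,1]<-.008],q[q[:,1]>.004]): print(z0,len(r),r.min(0).round(4) if len(r) else 0,r.max(0).round(4) if len(r) else 0)
E
```

```text
[0.52389152 0.18054961 0.38896709] [-1.79992441e+02  7.17791802e-02  1.40457878e+01] [ 0.57055134  0.04928021 -0.57811382] 0.21816465184662173 29.9993759393692
card y -0.003818132650996312 -0.05813270538062571 0.05995482977476479
0.105 49 [-0.0118 -0.0251  0.1144] [ 0.0074 -0.013   0.1349]
0.105 18 [-0.0117  0.0081  0.1249] [0.0022 0.0159 0.1343]
0.142 60 [-0.0119 -0.0236  0.1421] [ 0.0085 -0.0122  0.1596]
0.142 6 [-0.0119  0.0085  0.1436] [-0.0091  0.0128  0.1525]
```

View pics/g6.png

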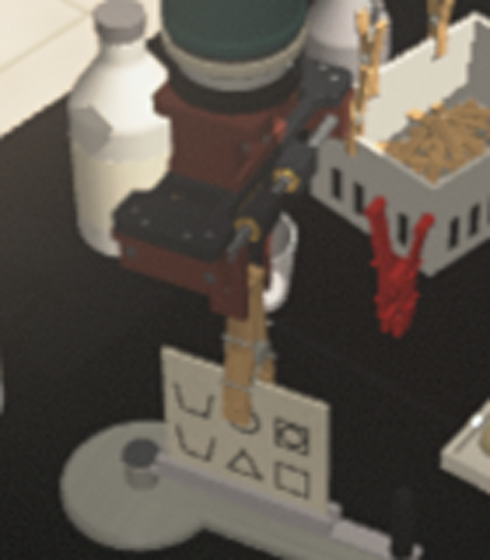

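The jaws straddle the card, with one in front at crop (238,420) and one behind. Tips are about 2 cm below the edge, and no force shows. I'll let it settle, then hand in.

>>> drive_tool:
  steps:
    - [[0, 0, 0, 0, 0, 0, 0.1], [0, 0, 0, 0, 0, 0, 0.1], [0, 0, 0, 0, 0, 0, 0.1], [0, 0, 0, 0, 0, 0, 0.1], [0, 0, 0, 0, 0, 0, 0.1]]

```text
time_s: 15.05
position: [0.5241, 0.1806, 0.3899]
tool_rot: [-180.0, -0.0, 14.0]
contact_force: [0.4, 0.2, -0.8]
grip_width: 0.213
grip_force: 30.0
```

```bash
python3 -c "
from station import bot
print(bot.job_done())"
```

```text
the job is handed in; nothing more can be done
None
```

The job is handed in at about 15 s, with no verdict returned: the swing arm lies over the foot to within about 1°, and the towel peg is held squeezed open at 30 N, upright over the middle of the card with its tips about 2 cm below the top edge and neither jaw appearing to touch it.

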